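Hang U-bend specimens on the exposure rack

TASK

Load the exposure rack: pull the blue drawer out to its stop and draw the rack's carriage fully out from under the lamp hood, then hang every bent strip from the drawer over the carriage's bar, one leg on either side of it and with a clear gap between neighbours. Once all of them hang there, push the carriage fully home under the hood and shut the drawer, leaving the jar, the bottle and the hardness tester where they are.

Things in the scene. Friction and masses are not known exactly. Their poses are not given: they have to be found in the camera images.
- strip1: Bare steel-grey strip bent to an upside-down U, in the drawer at first; 85 mm tall; 36 wide (own y), 4 thick; legs 52 over their outer faces (own x), 44 inside, straight up to 73, then 45-degree bevels to a flat crown 28 long, with a V saddle inside. White block at each foot, 14 x 44 x 22 high, out to x = +-32, 36 free between. 0.22 kg. Origin midway between the feet, z up to the crown.
- strip2: Copper-coloured strip bent to an upside-down U, in the drawer at first; 85 mm tall; 36 wide (own y), 4 thick; legs 52 over their outer faces (own x), 44 inside, straight up to 73, then 45-degree bevels to a flat crown 28 long, with a V saddle inside. White block at each foot, 14 x 44 x 22 high, out to x = +-32, 36 free between. 0.22 kg. Origin midway between the feet, z up to the crown.
- strip3: Brass-coloured strip bent to an upside-down U, in the drawer at first; 85 mm tall; 36 wide (own y), 4 thick; legs 52 over their outer faces (own x), 44 inside, straight up to 73, then 45-degree bevels to a flat crown 28 long, with a V saddle inside. White block at each foot, 14 x 44 x 22 high, out to x = +-32, 36 free between. 0.22 kg. Origin midway between the feet, z up to the crown.
- strip4: Green-painted strip bent to an upside-down U, in the drawer at first; 85 mm tall; 36 wide (own y), 4 thick; legs 52 over their outer faces (own x), 44 inside, straight up to 73, then 45-degree bevels to a flat crown 28 long, with a V saddle inside. White block at each foot, 14 x 44 x 22 high, out to x = +-32, 36 free between. 0.22 kg. Origin midway between the feet, z up to the crown.
- cabinet_front (a point): White bench-top drawer unit, 290 deep x 312 wide x 130 mm high, fixed, one blue-fronted drawer facing the robot. This point: middle of the front edge of its top; -x points out of the front, the way the drawer opens, y along the front.
- cabinet_drawer0 (a joint): Drawer slide in m: 0 shut, about 0.206 at its stop; friction about 1 N. Inside, the drawer is 245 mm deep and 270 mm wide; its floor lies 22 mm above the bench and its side walls end at 108 mm. The blue front is 15 mm thick.
- cabinet_drawer0_handle (a point): Middle of the drawer's bar handle: a steel bar of 11 mm diameter, 120 mm long, level and parallel to the front, 35 mm clear (centre to face) of it; about 92 mm above the bench. Moves with the drawer.
- rack_front (a point): Exposure rack, fixed: grey lamp hood (100 deep, 330 wide, underside 165 and top 200 mm above the bench) on four posts over two low guide rails that run towards the robot. This point: on the bench midway between the rails, 265 mm in front of the hood's centre; -x points towards the robot, the way the carriage comes out. The hood is too low for a gripper to load the bar beneath it.
- carriage (a joint): Slide of the blue specimen carriage in m: 0 fully home (bar under the middle of the hood), 0.17 fully out at its stop; friction about 1.5 N.
- rail_mid (a point): Middle of the carriage's horizontal steel bar, on its axis, 125 mm above the bench; axes as the rack, the bar runs along y. 14 mm diameter; 262 mm free between two end posts 18 mm thick and 145 mm high. The carriage floor under it is 24 mm above the bench. Moves with the carriage.
- grip_top (a point): Centre of the top of the carriage's red grip, an upright block 30 (along x) x 14 (along y) x 45 mm high, its top 150 mm above the bench, standing 120 mm in front (-x) of the bar on a thin rod. Moves with the carriage.
- jar: Glass jar with a blue lid, 70 mm diameter, 110 mm high; leave alone. Origin: centre of its underside.
- bottle: White bottle with a red cap, 60 mm diameter, 170 mm high; leave alone. Origin: centre of its underside.
- tester: Hardness tester: 130 x 110 mm dark base, steel column, green head 30 mm high at 155 to 185 mm, small dial, 220 mm high in all; leave alone. Origin: centre of its underside.

How it is judged:
By the outcome, as a careful person would: the job done as asked, in the order asked, and still so for the second after the job is handed in, with the robot touching nothing.
Of strip1, strip2, strip3, strip4 only 2 to 4 are there at a start; the rules pass over those that are not, and their reading is None.
At some moment in a run one of strip1, strip2, strip3, strip4 may be knocked a few centimetres aside while the robot is not near it.
It also fails if it takes over 210 s, if anything falls off the work surface, if the arm or the gripper's body presses on something with over 40 N, if the wrist force passes 120 N, or if a joint passes its speed limit or range.

ROBOT

A 6-joint arm with a two-finger parallel gripper is mounted at the origin on the work surface. World frame = base frame: x ahead of the robot, y to its left, z up, the work surface at z = 0. Lengths are in mm, angles in rad, forces in N, time in s.
With the tool pointing down it reaches from about 250 to 725 mm from the base axis. Payload 4 kg.
Tool frame: the origin (TCP) lies midway between the tips of the shut fingers; the grasp point (between the pads) lies 19 mm behind it; z points along the fingers, y is the line along which they close (so a half turn about z gives the same grasp; the last joint's range is limited). The gripper opens to 85 mm and grips with 20 to 120 N. Pads are 22 mm wide; open, the fingers measure 114 mm over their backs; the gripper's body (76 mm by 85 mm) begins 54 mm behind the grasp point. The pads swing forward as they close: fully open they stand 13 mm farther back than shut.
Start: joints at [1.335, 0.241, 0.005, 1.335, 0, 1.571], TCP at [116.809, 486.164, 231.306] pointing down, gripper open.
Joint ranges: [-2.72, 2.72], [-1.05, 1.87], [-1.09, 1.28], [-1.99, 2.15], [-1.42, 1.44], [-3.14, 3.14]. Speed limits (rad/s): [2.79, 2.79, 3.14, 3.14, 3.14, 3.14].

INTERFACE

Orientations are given as a unit quaternion [w, x, y, z].
In Python, from rig import manip, grab_frame, camera_params gives the robot as it stands.
- The arm moves only by the tool servo_tool, never from a script. Its argument "moves" is a list of rows, each a list of 7 numbers: the opening, from 0 (shut) to 1 (fully open), then the shift along the tool's x, y, z in m, then the turn, a rotation vector about the tool's x, y, z in degrees. A call has 1 to 10 rows; each row is the pose to reach, as a shift and turn from the pose commanded when the call began, along the tool's axes at that moment; what a row does not reach only later rows make up. A row lasts 1/8 s, in which the tool goes at most 62.5 mm and 10.7 degrees, less where a joint would pass 70% of its speed; a pose out of reach is approached as far as the arm can. A call with a gripper value outside its range is refused whole. The fingers move at their own pace and stop on an object; "force" is the grip in N (left out, the last holds). Time passes only in rows, so rows that repeat a pose let the fingers close. It gives the time, the measured TCP pose, the force, the opening and the grip force at its end, in the units of the state.
- manip.observe(): the state, without advancing time (a new reading comes with each control period).
- grab_frame(name): name is "side" or "top"; returns (picture, depth): 384x512x3 uint8, red, green, blue; 384x512 float32, mm along the optical axis (not along the pixel's ray), 0 where there is no reading.
- camera_params(name): a dict with "vfov" (degrees; the focal length in pixels is half the picture's height over the tangent of half this angle, whatever the lens; pixels are square), "cx", "cy" (the principal point, pixels), "k1" (the pictures are not rectified: a ray, as slopes to the right and down, at radius r is drawn at 1 + k1 r^2 times it, then the intrinsics apply), "extrinsics" (4x4, takes a point from camera to world coordinates). Camera axes: x right, y down, z forward; pixel columns grow to the right and rows downward; lengths in mm; the calibration is good to about 2 mm. A picture is of the moment at which its call begins. camera_params takes no time and is no camera call.
- manip.hand_in(): hands the job in; it is judged then, once.
The state is a dict: "clock": time; "joint_positions": joint angles; "qvel": joint speeds; "joint_efforts": joint torques, N m; "tcp_pos": TCP position; "eef_rot": TCP orientation; "force": force on the tool from outside, world axes, zero at the start; "torque": the same for the moment, N m; "opening": finger opening in mm; "finger_force": force on a finger pad.
Only numpy, scipy, OpenCV 4.12 (cv2) and the standard library are available. Lean on these libraries where they do the work, as an engineer would, in place of code of your own. Each camera call takes 0.05 s, during which the arm holds its last target. There are 200 camera calls.

## Working session

There is one attempt and no reset: what is moved stays moved. The work goes in short steps, Python scripts to look and compute and a tool call to move; the robot and the scene stay as the last step left them, time stands still between calls to the robot, and variables do not carry over. Pictures are saved under pics/ and viewed, at most 14 in all, crops included, and the job is handed in when it is done.

Besides the shell and the picture viewer there is one more tool, called after "Emit:" as name(argument=value, ...), one argument or row to a line, values as JSON. servo_tool: Moves the arm, as the interface text tells. Its arguments: {"type":"object","properties":{"moves":{"type":"array"},"force":{"type":"number"}},"required":["moves"]}

```bash
ls; mkdir -p pics
cat > h.py <<'E'
import numpy as np, cv2
from rig import manip, grab_frame, camera_params
def P(n):
    c=camera_params(n); f=192/np.tan(np.radians(c['vfov'])/2); return c,f
def und(n,u,v):
    c,f=P(n); x=(np.asarray(u,float)-c['cx'])/f; y=(np.asarray(v,float)-c['cy'])/f
    a,b=x.copy(),y.copy()
    for _ in range(20):
        s=1+c['k1']*(a*a+b*b); a=x/s; b=y/s
    return a,b
def w(n,u,v,d):
    a,b=und(n,u,v); d=np.asarray(d,float); E=np.array(camera_params(n)['extrinsics'])
    return np.stack([a*d,b*d,d],-1)@E[:3,:3].T+E[:3,3]
def cloud(n,d):
    v,u=np.mgrid[0:384,0:512]; return w(n,u,v,d)
def atz(n,u,v,z):
    a,b=und(n,u,v); E=np.array(camera_params(n)['extrinsics']); r=np.stack([a,b,np.ones_like(a)],-1)@E[:3,:3].T
    return E[:3,3]+r*((z-E[2,3])/r[...,2])[...,None]
def snap(n,name,box=None,s=1.5):
    im,d=grab_frame(n); np.savez('last_'+n,im=im,d=d)
    save(im,name,box,s); return im,d
def save(im,name,box=None,s=1.5):
    if box: im=im[box[1]:box[3],box[0]:box[2]]
    cv2.imwrite('pics/'+name,cv2.resize(im,None,fx=s,fy=s,interpolation=cv2.INTER_CUBIC)[:,:,::-1])
E
python3 - <<'E'
from h import *
for n in('top','side'):
    snap(n,n+'0.png'); c=camera_params(n); print(n,c)
print(manip.observe())
E
```

```text
pics
top {'vfov': 47.739317592427376, 'cx': 252.7503751925966, 'cy': 187.67683341037682, 'k1': -0.12763991449352474, 'extrinsics': array([[ 2.94974450e-02, -9.92815068e-01,  1.15966126e-01,
         3.57147125e+02],
       [-9.99564844e-01, -2.93157581e-02,  3.27235851e-03,
        -3.16657518e+01],
       [ 1.50788059e-04, -1.16012189e-01, -9.93247778e-01,
         1.86723623e+03],
       [ 0.00000000e+00,  0.00000000e+00,  0.00000000e+00,
         1.00000000e+00]])}
side {'vfov': 43.85410882498131, 'cx': 257.963074185347, 'cy': 197.66054576781124, 'k1': -0.020634858356866737, 'extrinsics': array([[ 2.74247721e-01, -6.25869673e-01,  7.30120086e-01,
        -8.10121688e+02],
       [-9.61624806e-01, -1.72070314e-01,  2.13704325e-01,
        -4.24439374e+02],
       [-8.11906346e-03, -7.60709510e-01, -6.49041695e-01,
         1.34654024e+03],
       [ 0.00000000e+00,  0.00000000e+00,  0.00000000e+00,
         1.00000000e+00]])}
{'clock': 0.1, 'joint_positions': array([ 1.33499476e+00,  2.41308292e-01,  3.87181945e-03,  1.33521179e+00,
       -6.22558514e-07,  1.57079209e+00]), 'qvel': array([ 0.00046303,  0.00069923,  0.00300798, -0.00042879,  0.00033801,
        0.00135242]), 'joint_efforts': array([-6.21261534e-04, -3.73137617e+01,  2.53010416e+01,  1.08581706e-02,
       -4.75273836e-06, -2.40534249e-06]), 'tcp_pos': array([116.679665  , 485.61533882, 230.5215547 ]), 'eef_rot': array([-1.08612591e-04,  1.17625672e-01,  9.93057573e-01, -9.19577410e-04]), 'force': array([ 0.96668125,  0.23383226, -0.32555091]), 'torque': array([-0.06927983,  0.01848369,  0.02843444]), 'finger_force': 0.0, 'opening': 85.54845741992966}
```

View pics/top0.png

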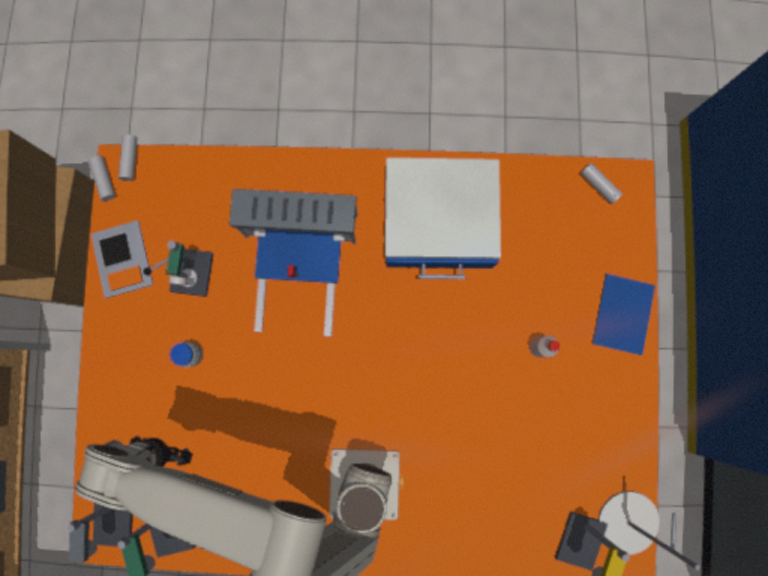

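View pics/side0.png

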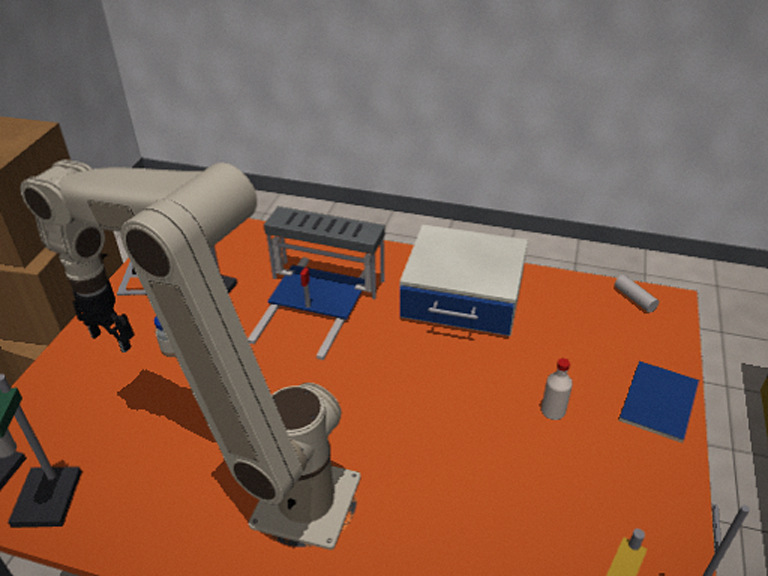

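Top: the cabinet spans (386–499, 158–265) with its handle at (441, 277). The hood is at (230–356, 190–240), the red grip at (292, 271), the jar at (185, 353), the bottle at (547, 346) and the tester at (190, 270). I'll measure from depth.

```bash
cat > m.py <<'E'
from h import *
def rect(p):
    r=cv2.minAreaRect(p[:,:2].astype(np.float32)); return np.round(r[0],1),np.round(r[1],1),round(r[2],2)
def region(n,box,zlo,zhi):
    f=np.load(f'last_{n}.npz'); c=cloud(n,f['d']); x0,y0,x1,y1=[int(b/1.5) for b in box]
    c=c[y0:y1,x0:x1].reshape(-1,3); im=f['im'][y0:y1,x0:x1].reshape(-1,3).astype(int)
    k=(c[:,2]>zlo)&(c[:,2]<zhi); return c[k],im[k]
E
python3 - <<'E'
from m import *
for nm,n,b,z in [('cab','top',(370,145,515,275),(115,145)),('cabS','side',(395,220,535,310),(120,140)),('handle','top',(400,268,480,290),(60,130)),('handleS','side',(420,290,490,330),(70,110)),
 ('hood','top',(220,180,365,245),(185,215)),('hoodS','side',(255,200,395,260),(185,215)),('rails','top',(240,285,350,345),(6,40)),('plate','top',(250,225,345,285),(15,40)),('grip','top',(280,260,305,280),(120,180)),('gripS','side',(295,262,315,290),(100,180)),('jar','top',(160,335,210,370),(95,125)),('bottle','top',(530,330,565,365),(100,185)),('bottleS','side',(535,355,575,385),(120,185)),('tester','top',(165,235,215,300),(150,195))]:
    p,i=region(n,b,*z)
    if len(p)>4: print(nm,len(p),*rect(p),p.mean(0).round(1),np.median(p,0).round(1))
p,i=region('top',(280,260,305,280),100,180); k=(i[:,0]>i[:,1]+60); print(p[k].round(0))
p,i=region('side',(290,255,320,310),20,180); k=(i[:,0]>i[:,1]+80)&(i[:,0]>2*i[:,1]); print(p[k].round(0)[:40])
E
```

```text
cab 5186 [ 764.3 -194.4] [292.9 314.2] 1.61 [ 764.1 -192.8  129.3] [ 763.  -193.2  129.4]
cabS 3218 [ 761. -189.] [307.1 312.9] 1.17 [ 753.6 -192.2  130.8] [ 748.5 -193.4  131. ]
handle 113 [ 594.4 -195.1] [ 30.5 124.4] 1.42 [ 587.1 -195.2   96.2] [ 585.1 -195.    96.4]
handleS 427 [ 597.1 -191.6] [ 59.6 185.7] 2.16 [ 608.6 -192.1   92.1] [ 615.9 -192.6   93.8]
hood 2068 [736.5 210.1] [330.  102.7] 87.98 [734.2 206.9 199.4] [734.2 206.2 199.4]
hoodS 1280 [729.5 209.5] [328.3 115.7] 87.41 [721.4 204.7 200.2] [718.9 203.1 200.9]
rails 498 [472.9 217.1] [168.3 313.1] 1.89 [481.  214.6  10.7] [483.3 216.    9.8]
plate 1742 [639.3 217.4] [272.2 151.6] 88.26 [643.9 211.5  24.1] [644.6 208.8  23.8]
grip 37 [583.7 215.3] [14.5 29.6] 87.44 [582.1 214.  144.1] [581.8 213.6 148.4]
gripS 66 [576.9 216.2] [34.9 19. ] 9.98 [573.8 214.5 133.3] [571.7 213.2 135.1]
jar 178 [350.  509.5] [53.1 62.8] 2.2 [349.2 509.1 109.2] [348.6 509.8 108.9]
bottle 170 [ 398.6 -486.8] [57.2 54.8] 0.11 [ 398.9 -482.3  130.9] [ 397.7 -480.8  120.7]
bottleS 142 [ 393.1 -489.4] [29.7 40. ] 16.47 [ 390.9 -487.4  148. ] [ 
[... 377 characters left out ...]
84. 209. 131.]
 [577. 218. 151.]
 [577. 213. 154.]
 [578. 210. 149.]
 [580. 208. 131.]
 [573. 217. 151.]
 [574. 214. 149.]
 [573. 209. 152.]
 [576. 208. 129.]
 [569. 217. 151.]
 [570. 214. 148.]
 [570. 210. 144.]
 [573. 209. 121.]]
[[584. 219. 153.]
 [584. 214. 155.]
 [585. 210. 155.]
 [578. 221. 152.]
 [581. 218. 151.]
 [577. 212. 155.]
 [589. 213. 145.]
 [581. 223. 145.]
 [575. 215. 151.]
 [572. 210. 154.]
 [581. 210. 147.]
 [569. 222. 148.]
 [568. 217. 151.]
 [568. 213. 151.]
 [576. 212. 146.]
 [564. 216. 148.]
 [566. 212. 148.]
 [564. 216. 143.]
 [563. 216. 139.]
 [568. 214. 135.]
 [563. 212. 135.]
 [564. 213. 129.]
 [563. 213. 124.]
 [568. 216. 114.]
 [567. 216. 110.]
 [569. 213. 109.]]
```

```bash
cat > plan.py <<'E'
import sys
from h import *
from scipy.spatial.transform import Rotation as R
def plan(x,y,z,yaw,quiet=0):
    s=manip.observe(); q=s['eef_rot']; r=R.from_quat([q[1],q[2],q[3],q[0]])
    a=np.radians(yaw); best=None
    for k in (0,np.pi):
        ty=np.array([-0,0,0.])+[np.cos(a+k),np.sin(a+k),0]; tz=np.array([0,0,-1.]); tx=np.cross(ty,tz)
        v=(r.inv()*R.from_matrix(np.stack([tx,ty,tz],1))).as_rotvec(degrees=True)
        if best is None or np.linalg.norm(v)<np.linalg.norm(best): best=v
    d=r.inv().apply(np.array([x,y,z])-s['tcp_pos'])/1000
    print('shift',d.round(4),'turn',best.round(2),'at',s['tcp_pos'].round(1),'j6',s['joint_positions'][5].round(2),'t',round(s['clock'],2),'f',s['force'].round(1))
if __name__=='__main__':
    a=[float(v) for v in sys.argv[1:]]
    for i in range(0,len(a),4): plan(*a[i:i+4])
E
python3 - <<'E'
from h import *
f=np.load('last_top.npz'); save(f['im'],'handle.png',(255,160,345,200),8)
save(f['im'],'rack.png',(145,115,245,230),5)
E
python3 plan.py 584 -195 200 1.6
```

```text
shift [-0.6134 -0.5525  0.0315] turn [-9.000e-02  7.000e-02  7.489e+01] at [116.7 485.6 230.5] j6 1.57 t 0.1 f [ 1.   0.2 -0.3]
```

View pics/handle.png

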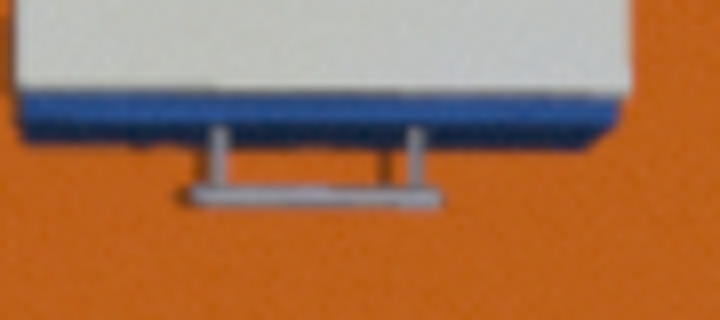

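The crop shows the handle bar from (192,195) to (440,199), so its middle is at about pixel (294.1, 184.2).

```bash
python3 -c "
from h import *
print(atz('top',294.06,184.2,92).round(1),atz('top',278.6,184.0,92),atz('top',309.5,184.5,92),atz('top',294.06,171.1,130).round(1))"
```

```text
[ 583.9 -195.8   92. ] [ 582.82564324 -131.95654703   92.        ] [ 584.54472393 -259.81090474   92.        ] [ 632.6 -191.4  130. ]
```

Emit:
servo_tool(
  moves=[
    [0.3,-0.307,-0.276,0.016,0,0,37.5],
    [0.3,-0.307,-0.276,0.016,0,0,37.5],
    [0.3,-0.307,-0.276,0.016,0,0,37.5],
    [0.3,-0.307,-0.276,0.016,0,0,37.5],
    [0.3,-0.307,-0.276,0.016,0,0,37.5],
    [0.3,-0.307,-0.276,0.016,0,0,37.5],
    [0.3,-0.307,-0.276,0.016,0,0,37.5],
    [0.3,-0.307,-0.276,0.016,0,0,37.5],
  ],
  force=30,
)

```text
clock: 1.1
tcp_pos: [351.6, 144.1, 214.9]
eef_rot: [-0.0, 0.433, 0.901, -0.0]
force: [-1.1, 0.2, -0.4]
opening: 25.8
finger_force: 0.0
```

```bash
python3 plan.py 584 -195.5 170 1.5
```

```text
shift [-0.4104 -0.0306  0.0449] turn [-5.000e-02  1.000e-02  3.717e+01] at [351.6 144.1 214.9] j6 1.28 t 1.1 f [-1.1  0.2 -0.4]
```

Emit:
servo_tool(
  moves=[
    [0.27,-0.41,-0.0305,0.045,0,0,37.2],
    [0.27,-0.41,-0.0305,0.045,0,0,37.2],
    [0.27,-0.41,-0.0305,0.045,0,0,37.2],
    [0.27,-0.41,-0.0305,0.045,0,0,37.2],
    [0.27,-0.41,-0.0305,0.045,0,0,37.2],
    [0.27,-0.41,-0.0305,0.045,0,0,37.2],
    [0.27,-0.41,-0.0305,0.045,0,0,37.2],
    [0.27,-0.41,-0.0305,0.045,0,0,37.2],
    [0.27,-0.41,-0.0305,0.045,0,0,37.2],
  ],
)

```text
clock: 2.22
tcp_pos: [584.6, -190.1, 169.7]
eef_rot: [-0.001, 0.695, 0.719, -0.0]
force: [-0.1, 0.6, -0.4]
opening: 22.8
finger_force: 0.0
```

```bash
python3 plan.py 584 -195.5 73 1.5
```

```text
shift [-0.0055 -0.0006  0.0967] turn [-0.1  -0.07  0.37] at [ 584.6 -190.1  169.7] j6 1.22 t 2.23 f [-0.1  0.6 -0.4]
```

Emit:
servo_tool(
  moves=[
    [0.27,-0.005,0,0.05,0,0,0.4],
    [0.27,-0.005,0,0.08,0,0,0.4],
    [0.27,-0.005,0,0.096,0,0,0.4],
    [0.27,-0.005,0,0.096,0,0,0.4],
    [0.0,-0.005,0,0.096,0,0,0.4],
    [0.0,-0.005,0,0.096,0,0,0.4],
    [0.0,-0.005,0,0.096,0,0,0.4],
    [0.0,-0.005,0,0.096,0,0,0.4],
  ],
  force=30,
)

```text
clock: 3.22
tcp_pos: [583.4, -195.7, 75.6]
eef_rot: [-0.001, 0.698, 0.716, -0.001]
force: [-6.4, 1.3, 5.2]
opening: 10.0
finger_force: 29.6
```

Emit:
servo_tool(
  moves=[
    [0,0,-0.025,0,0,0,0],
    [0,0,-0.05,0,0,0,0],
    [0,0,-0.075,0,0,0,0],
    [0,0,-0.1,0,0,0,0],
    [0,0,-0.125,0,0,0,0],
    [0,0,-0.15,0,0,0,0],
    [0,0,-0.17,0,0,0,0],
    [0,0,-0.185,0,0,0,0],
    [0,0,-0.195,0,0,0,0],
    [0,0,-0.2,0,0,0,0],
  ],
)

```text
clock: 4.47
tcp_pos: [385.9, -199.4, 75.5]
eef_rot: [-0.0, 0.698, 0.716, 0.002]
force: [0.9, 6.9, 3.8]
opening: 9.6
finger_force: 30.9
```

Emit:
servo_tool(
  moves=[
    [0,0,-0.003,0,0,0,0],
    [0,0,-0.006,0,0,0,0],
    [0,0,-0.008,0,0,0,0],
    [0,0,-0.008,0,0,0,0],
  ],
)

```text
clock: 4.97
tcp_pos: [378.0, -199.5, 75.5]
eef_rot: [-0.0, 0.698, 0.716, 0.002]
force: [1.4, 6.3, 5.3]
opening: 9.6
finger_force: 31.1
```

Emit:
servo_tool(
  moves=[
    [0,0,-0.002,0,0,0,0],
    [0,0,-0.003,0,0,0,0],
    [0,0,-0.003,0,0,0,0],
  ],
)

```text
clock: 5.35
tcp_pos: [377.9, -199.6, 75.6]
eef_rot: [0.001, 0.698, 0.717, 0.004]
force: [8.1, 7.9, -0.7]
opening: 10.2
finger_force: 30.5
```

At the stop. Release and rise.

Emit:
servo_tool(
  moves=[
    [0.27,0,0.003,0,0,0,0],
    [0.27,0,0.003,0,0,0,0],
    [0.27,0,0.003,0,0,0,0],
    [0.27,0,0.003,-0.05,0,0,0],
    [0.27,0,0.003,-0.11,0,0,0],
    [0.27,0,0.003,-0.16,0,0,0],
    [0.5,0,0.003,-0.16,0,0,0],
  ],
)

```text
clock: 6.22
tcp_pos: [379.6, -203.3, 238.6]
eef_rot: [0.005, 0.699, 0.715, 0.001]
force: [0.5, 0.3, -0.8]
opening: 39.7
finger_force: 0.0
```

```bash
python3 -c "
from h import *
f=np.load('last_top.npz'); print(atz('top',194.8,180.2,150))"; python3 plan.py 582 214 230 88; python3 plan.py 582 214 230 -92
```

```text
[580.90926913 206.69270501 150.        ]
shift [0.4124 0.2122 0.0083] turn [  0.16   0.57 -86.64] at [ 379.6 -203.3  238.6] j6 1.06 t 6.22 f [ 0.5  0.3 -0.8]
shift [0.4124 0.2122 0.0083] turn [  0.16   0.57 -86.64] at [ 379.6 -203.3  238.6] j6 1.06 t 6.22 f [ 0.5  0.3 -0.8]
```

View pics/rack.png

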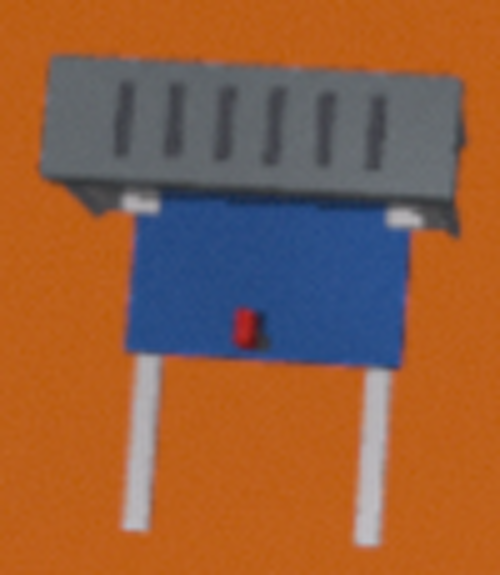

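Grip's red top is centred in the crop at (243,327), i.e. pixel (193.2, 180), or about (581, 213). The rack's yaw is about −2°.

Emit:
servo_tool(
  moves=[
    [0.5,0.412,0.211,0.008,0,0.5,-86.6],
    [0.5,0.412,0.211,0.008,0,0.5,-86.6],
    [0.5,0.412,0.211,0.008,0,0.5,-86.6],
    [0.5,0.412,0.211,0.008,0,0.5,-86.6],
    [0.5,0.412,0.211,0.008,0,0.5,-86.6],
    [0.5,0.412,0.211,0.008,0,0.5,-86.6],
    [0.5,0.412,0.211,0.008,0,0.5,-86.6],
    [0.5,0.412,0.211,0.008,0,0.5,-86.6],
    [0.5,0.412,0.211,0.008,0,0.5,-86.6],
    [0.5,0.412,0.211,0.008,0,0.5,-86.6],
  ],
)

```text
clock: 7.48
tcp_pos: [577.5, 214.1, 225.2]
eef_rot: [-0.004, 0.019, 1.0, 0.002]
force: [0.0, -1.1, -1.0]
opening: 42.9
finger_force: 0.0
```

```bash
python3 plan.py 581 213 112 88
python3 - <<'E'
from h import *
im,d=snap('top','top1.png',(240,90,360,230),5)
im,d=snap('side','side1.png',(230,130,370,260),5)
E
```

```text
shift [-0.0044 -0.0014  0.1132] turn [ 0.23 -0.45 -0.15] at [577.5 214.1 225.2] j6 0.39 t 7.47 f [ 0.  -1.1 -1. ]
```

View pics/top1.png

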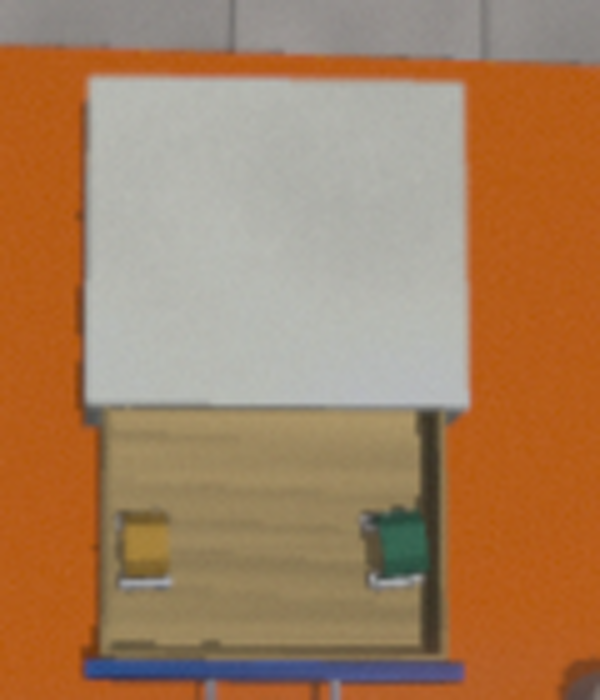

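The open drawer holds two strips, brass at crop (145,543) and green at (402,545). Both have their legs front and back, so own x is roughly along the drawer. Next the carriage.

Emit:
servo_tool(
  moves=[
    [0.5,-0.0045,-0.001,0.05,0,-0.4,0],
    [0.5,-0.0045,-0.001,0.09,0,-0.4,0],
    [0.5,-0.0045,-0.001,0.111,0,-0.4,0],
    [0.5,-0.0045,-0.001,0.111,0,-0.4,0],
    [0,-0.0045,-0.001,0.111,0,-0.4,0],
    [0,-0.0045,-0.001,0.111,0,-0.4,0],
    [0,-0.0045,-0.001,0.111,0,-0.4,0],
    [0,-0.0045,-0.001,0.111,0,-0.4,0],
    [0,-0.0045,-0.001,0.111,0,-0.4,0],
  ],
  force=30,
)

```text
clock: 8.7
tcp_pos: [583.2, 213.6, 117.4]
eef_rot: [0.002, 0.018, 1.0, 0.002]
force: [-0.3, -5.1, 5.9]
opening: 13.5
finger_force: 32.3
```

Emit:
servo_tool(
  moves=[
    [0,0.02,0,0,0,0,0],
    [0,0.04,0,0,0,0,0],
    [0,0.06,0,0,0,0,0],
    [0,0.08,0,0,0,0,0],
    [0,0.1,0,0,0,0,0],
    [0,0.115,0,0,0,0,0],
    [0,0.125,0,0,0,0,0],
    [0,0.128,0,0,0,0,0],
    [0,0.131,0,0,0,0,0],
    [0,0.131,0,0,0,0,0],
  ],
)

```text
clock: 9.95
tcp_pos: [452.5, 217.7, 117.3]
eef_rot: [0.003, 0.018, 1.0, 0.001]
force: [-0.4, -8.1, 10.8]
opening: 13.3
finger_force: 33.0
```

Emit:
servo_tool(
  moves=[
    [0,0.002,0,0,0,0,0],
    [0,0.004,0,0,0,0,0],
    [0,0.006,0,0,0,0,0],
    [0,0.006,0,0,0,0,0],
  ],
)

```text
clock: 10.45
tcp_pos: [446.8, 217.9, 117.3]
eef_rot: [0.003, 0.018, 1.0, 0.001]
force: [-0.3, -9.9, 8.8]
opening: 13.6
finger_force: 33.1
```

Emit:
servo_tool(
  moves=[
    [0,0.002,0,0,0,0,0],
    [0,0.004,0,0,0,0,0],
    [0,0.005,0,0,0,0,0],
    [0,0.005,0,0,0,0,0],
  ],
)

```text
clock: 10.95
tcp_pos: [446.4, 217.9, 117.4]
eef_rot: [0.007, 0.019, 1.0, 0.001]
force: [13.2, -9.6, -0.2]
opening: 13.9
finger_force: 31.8
```

At the stop; release and lift, then look.

Emit:
servo_tool(
  moves=[
    [0.5,-0.005,0,0,0,0,0],
    [0.5,-0.005,0,0,0,0,0],
    [0.5,-0.005,0,0,0,0,0],
    [1,-0.005,0,-0.05,0,0,0],
    [1,-0.005,0,-0.1,0,0,0],
    [1,-0.12,0,-0.15,0,0,0],
    [1,0.1,0,-0.15,0,0,0],
    [1,0.1,0,-0.15,0,0,0],
    [1,0.1,0,-0.15,0,0,0],
  ],
)

```text
clock: 12.08
tcp_pos: [337.6, 222.4, 264.6]
eef_rot: [-0.0, 0.017, 1.0, 0.002]
force: [-0.0, 0.5, 0.9]
opening: 85.3
finger_force: 0.0
```

Run:
```python
from h import *
im,d=snap('top','top2.png',(145,115,345,235),4)
im2,d2=snap('side','side2.png',(150,120,370,270),3.6)
```

```text
(no output)
```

View pics/top2.png

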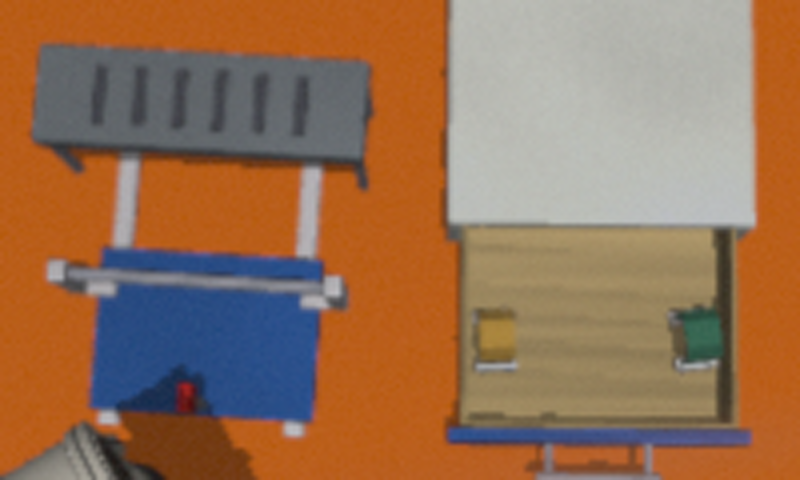

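View pics/side2.png

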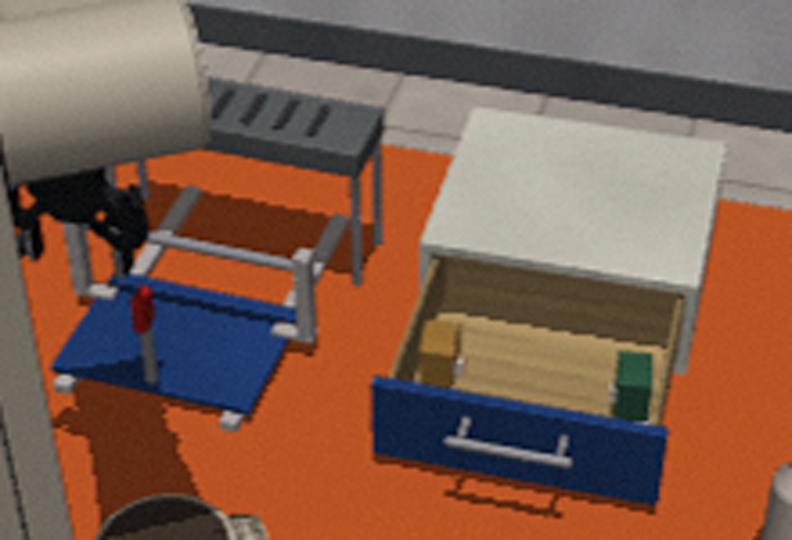

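Only brass (crop top2 ~ (495,335)) and green (~(702,335)) are there. The bar's post tops are at (57,271) and (333,291).

Run:
```python
from m import *
f=np.load('last_top.npz'); c=cloud('top',f['d']); im=f['im'].astype(int)
def px(x,y,z): return atz('top',145+x/4-.37,115+y/4-.37,z).round(1)
print('posts',px(57,271,145),px(333,291,145),'bar ends',px(75,275,131),px(322,287,131),'grip',px(187,397,150))
for nm,b in (('brass',(258,188,280,212)),('green',(308,188,329,212))):
  for zl in(96,60):
    s=c[b[1]:b[3],b[0]:b[2]].reshape(-1,3); i=im[b[1]:b[3],b[0]:b[2]].reshape(-1,3)
    k=(s[:,2]>zl)&(s[:,2]<120)
    col=(i[:,0]>i[:,2]*2) if nm=='brass' else (i[:,1]>i[:,0]+15)
    k&=col
    q=s[k]; print(nm,zl,len(q),rect(q),np.median(q,0).round(1),q.min(0).round(0),q.max(0).round(0))
g=np.load('last_side.npz'); c2=cloud('side',g['d']); i2=g['im'].astype(int)
u0,v0=150,120
for nm,b in (('brass',(415,315,465,390)),('green',(605,345,655,425))):
    x0,y0,x1,y1=[int(t/3.6) for t in b]; s=c2[v0+y0:v0+y1,u0+x0:u0+x1].reshape(-1,3); i=i2[v0+y0:v0+y1,u0+x0:u0+x1].reshape(-1,3)
    col=(i[:,0]>i[:,2]*2.2) if nm=='brass' else (i[:,1]>i[:,0]+15)
    q=s[col&(s[:,2]>90)&(s[:,2]<120)]; print('side',nm,len(q),rect(q),q.min(0).round(0),q.max(0).round(0))
# white blocks
for nm,b in (('brass',(470,355,520,372)),('green',(672,355,722,372))):
    x0,y0,x1,y1=[int(t/4) for t in b]; s=c[115+y0:115+y1,145+x0:145+x1].reshape(-1,3); i=im[115+y0:115+y1,145+x0:145+x1].reshape(-1,3)
    q=s[(i.min(1)>140)]; print('blk',nm,q.round(0).tolist())
```

```text
posts [568.5 352.4 145. ] [556.5  73.4 145. ] bar ends [566.7 336.9 131. ] [561.8  85.5 131. ] grip [445.8 214.4 150. ]
brass 96 94 (array([520.9, -93.3]), array([45.9, 33.2]), 1.96) [521.6 -93.1 105.6] [ 498. -110.   96.] [544. -77. 119.]
brass 60 101 (array([521.1, -93.3]), array([46.4, 33.2]), 1.96) [518.9 -93.1 105.2] [ 498. -110.   90.] [544. -77. 119.]
green 96 98 (array([ 528.3, -303.9]), array([49.3, 35.8]), 13.73) [ 528.4 -302.5  105.2] [ 504. -324.   96.] [ 550. -282.  116.]
green 60 106 (array([ 528.7, -303.8]), array([50.2, 35.8]), 13.73) [ 528.  -303.6  104.6] [ 504. -324.   85.] [ 554. -282.  116.]
side brass 99 (array([513.5, -89.8]), array([59.2, 35.8]), 4.72) [ 483. -109.   91.] [544. -73. 113.]
side green 108 (array([ 481., -304.]), array([122.8,  35.9]), 1.76) [ 419. -321.   91.] [ 543. -285.  119.]
blk brass [[494.0, -75.0, 42.0], [494.0, -80.0, 42.0], [495.0, -84.0, 37.0], [494.0, -88.0, 44.0], [494.0, -92.0, 44.0], [494.0, -96.0, 44.0], [495.0, -101.0, 37.0], [494.0, -105.0, 49.0], [496.0, -109.0, 34.0], [495.0, -113.0, 45.0]]
blk green [[505.0, -287.0, 37.0], [504.0, -323.0, 53.0], [500.0, -295.0, 40.0], [500.0, -299.0, 43.0], [500.0, -303.0, 47.0], [501.0, -309.0, 35.0], [500.0, -311.0, 50.0], [501.0, -316.0, 42.0]]
```

```bash
cat > st.py <<'E'
from m import *
def strips(f):
    im=cv2.resize(f['im'],None,fx=4,fy=4,interpolation=cv2.INTER_CUBIC).astype(int)
    r,g,b=im[...,0],im[...,1],im[...,2]; out={}
    for nm,m,x0,x1 in (('brass',(r>b*2.0)&(r>130)&(g>r*.6),225,340),('green',(g>r+20)&(g>b),225,340)):
        m=m.astype(np.uint8); m[:,:x0*4]=0; m[:,x1*4:]=0; m[:160*4]=0
        n,l,s,_=cv2.connectedComponentsWithStats(cv2.morphologyEx(m,cv2.MORPH_OPEN,np.ones((5,5)))); 
        if n<2: continue
        k=1+s[1:,4].argmax(); ys,xs=np.nonzero(l==k)
        p=atz('top',xs/4-.375,ys/4-.375,104.); print(nm,s[k],rect(p),p.min(0).round(1),p.max(0).round(1))
if __name__=='__main__':
    strips(np.load('last_top.npz'))
    g=np.load('last_side.npz'); c=cloud('side',g['d'])
    for x,y in((200,247),(230,252),(270,260)):
        u,v=150+x/3.6,120+y/3.6; print(c[round(v)-1:round(v)+2,round(u)].round(0).tolist())
    f=np.load('last_top.npz'); c=cloud('top',f['d'])
    s=c[180:190,163:226].reshape(-1,3); q=s[(s[:,2]>115)&(s[:,2]<140)]; print(len(q),q.mean(0),np.polyfit(q[:,1],q[:,0],1))
    print(np.polyval(np.polyfit(q[:,1],q[:,0],1),213.7))
E
python3 st.py; python3 plan.py 521.5 -93.5 180 1.8
```

```text
brass [1059  778   37   36 1203] (array([519.9, -92.9]), array([36.3, 36.2]), 4.71) [ 502.3 -111.6  104. ] [538.8 -74.3 104. ]
green [1263  771   39   50 1606] (array([ 527.8, -304. ]), array([49.3, 36.7]), 9.69) [ 501.1 -322.6  104. ] [ 551.8 -283.   104. ]
[[557.0, 193.0, 133.0], [551.0, 191.0, 133.0], [556.0, 194.0, 123.0]]
[[564.0, 162.0, 129.0], [552.0, 157.0, 135.0], [557.0, 159.0, 125.0]]
[[558.0, 113.0, 134.0], [558.0, 113.0, 130.0], [549.0, 110.0, 132.0]]
211 [565.653989   211.08092149 129.95995587] [3.26393683e-02 5.58764441e+02]
565.7394740653637
shift [-0.1947 -0.3104  0.0839] turn [ 0.29 -0.24 86.38] at [336.7 222.4 265.7] j6 0.61 t 12.18 f [1.3 0.  0.1]
```

Emit:
servo_tool(
  moves=[
    [1,-0.1945,-0.31,0.075,0,0,86.4],
    [1,-0.1945,-0.31,0.075,0,0,86.4],
    [1,-0.1945,-0.31,0.075,0,0,86.4],
    [1,-0.1945,-0.31,0.075,0,0,86.4],
    [1,-0.1945,-0.31,0.075,0,0,86.4],
    [1,-0.1945,-0.31,0.075,0,0,86.4],
    [1,-0.1945,-0.31,0.075,0,0,86.4],
    [1,-0.1945,-0.31,0.075,0,0,86.4],
    [1,-0.1945,-0.31,0.075,0,0,86.4],
    [1,-0.1945,-0.31,0.075,0,0,86.4],
  ],
)

```text
clock: 13.42
tcp_pos: [523.8, -93.8, 188.4]
eef_rot: [-0.001, 0.696, 0.718, 0.002]
force: [0.2, -0.5, -0.4]
opening: 85.4
finger_force: 0.0
```

```bash
python3 plan.py 521.5 -93.5 54 2.5
```

```text
shift [-0.0003 -0.0025  0.1344] turn [ 0.09 -0.31 -0.75] at [523.8 -93.8 188.4] j6 1.36 t 13.43 f [ 0.2 -0.5 -0.4]
```

Emit:
servo_tool(
  moves=[
    [1,0,-0.0025,0.05,0,-0.3,-0.7],
    [1,0,-0.0025,0.09,0,-0.3,-0.7],
    [1,0,-0.0025,0.12,0,-0.3,-0.7],
    [1,0,-0.0025,0.134,0,-0.3,-0.7],
    [1,0,-0.0025,0.134,0,-0.3,-0.7],
  ],
)

```text
clock: 14.05
tcp_pos: [520.9, -93.0, 54.1]
eef_rot: [-0.0, 0.692, 0.721, 0.0]
force: [-0.5, 0.5, 0.3]
opening: 85.4
finger_force: 0.0
```

Emit:
servo_tool(
  moves=[
    [0.6,0,0,0,0,0,0],
    [0.55,0,0,0,0,0,0],
    [0.5,0,0,0,0,0,0],
    [0.4,0,0,0,0,0,0],
    [0.4,0,0,0,0,0,0],
    [0.4,0,0,0,0,0,0],
  ],
  force=30,
)

```text
clock: 14.8
tcp_pos: [522.6, -93.5, 56.2]
eef_rot: [0.002, 0.693, 0.721, 0.002]
force: [-0.7, 0.7, 6.6]
opening: 51.7
finger_force: 31.8
```

Emit:
servo_tool(
  moves=[
    [0.4,0,0,-0.04,0,0,0],
    [0.4,0,0,-0.09,0,0,0],
    [0.4,0,0,-0.14,0,0,0],
    [0.4,0,0,-0.19,0,0,0],
    [0.4,0,0,-0.19,0,0,0],
  ],
)

```text
clock: 15.42
tcp_pos: [523.5, -93.7, 249.0]
eef_rot: [0.004, 0.693, 0.721, 0.003]
force: [1.0, 0.0, -3.1]
opening: 52.0
finger_force: 33.3
```

```bash
python3 plan.py 566.5 259 245 -2
```

```text
shift [0.3507 0.057  0.004 ] turn [0.61 0.09 4.29] at [523.5 -93.7 249. ] j6 1.35 t 15.43 f [ 1.   0.  -3.1]
```

Emit:
servo_tool(
  moves=[
    [0.4,0.04,0.006,0.004,0.5,0,0.5],
    [0.4,0.09,0.014,0.004,0.5,0,1.1],
    [0.4,0.14,0.022,0.004,0.5,0,1.7],
    [0.4,0.19,0.031,0.004,0.5,0,2.3],
    [0.4,0.24,0.039,0.004,0.5,0,2.9],
    [0.4,0.29,0.047,0.004,0.5,0,3.5],
    [0.4,0.33,0.054,0.004,0.5,0,4],
    [0.4,0.351,0.057,0.004,0.6,0,4.3],
    [0.4,0.351,0.057,0.004,0.6,0,4.3],
    [0.4,0.351,0.057,0.004,0.6,0,4.3],
  ],
)

```text
clock: 16.68
tcp_pos: [563.3, 258.9, 239.0]
eef_rot: [-0.003, 0.719, 0.695, -0.005]
force: [0.2, -0.2, -2.5]
opening: 51.8
finger_force: 33.2
```

```bash
python3 plan.py 566 259 105 -2
```

```text
shift [0.0005 0.0043 0.1339] turn [-0.67  0.12 -0.02] at [563.3 258.9 239. ] j6 2.04 t 16.68 f [ 0.2 -0.2 -2.5]
```

Emit:
servo_tool(
  moves=[
    [0.4,0,0.003,0,-0.6,0,0],
    [0.4,0,0.003,0.02,-0.6,0,0],
    [0.4,0,0.003,0.05,-0.6,0,0],
    [0.4,0,0.003,0.08,-0.6,0,0],
    [0.4,0,0.003,0.11,-0.6,0,0],
    [0.4,0,0.003,0.134,-0.6,0,0],
    [0.4,0,0.003,0.134,-0.6,0,0],
  ],
)

```text
clock: 17.55
tcp_pos: [564.2, 257.8, 104.5]
eef_rot: [-0.0, 0.72, 0.694, -0.002]
force: [0.3, 0.3, -2.8]
opening: 51.6
finger_force: 33.1
```

Emit:
servo_tool(
  moves=[
    [0.4,0,0,0.004,0,0,0],
    [0.4,0,0,0.008,0,0,0],
    [0.4,0,0,0.011,0,0,0],
    [0.4,0,0,0.011,0,0,0],
  ],
)

```text
clock: 18.05
tcp_pos: [565.8, 259.7, 95.7]
eef_rot: [0.001, 0.719, 0.695, 0.0]
force: [0.3, 0.5, -4.6]
opening: 52.2
finger_force: 33.2
```

Emit:
servo_tool(
  moves=[
    [0.4,0,0,0.002,0,0,0],
    [0.4,0,0,0.004,0,0,0],
    [0.4,0,0,0.005,0,0,0],
    [0.4,0,0,0.005,0,0,0],
  ],
)

```text
clock: 18.55
tcp_pos: [565.7, 259.6, 90.5]
eef_rot: [0.001, 0.719, 0.695, 0.0]
force: [0.7, -0.6, -3.5]
opening: 51.8
finger_force: 33.2
```

Emit:
servo_tool(
  moves=[
    [0.4,0,0,0.002,0,0,0],
    [0.4,0,0,0.004,0,0,0],
    [0.4,0,0,0.004,0,0,0],
  ],
)

```text
clock: 18.92
tcp_pos: [565.7, 259.6, 86.4]
eef_rot: [0.001, 0.719, 0.695, 0.0]
force: [-0.4, 0.3, -3.0]
opening: 52.1
finger_force: 33.2
```

Emit:
servo_tool(
  moves=[
    [0.4,0,0,0.001,0,0,0],
    [0.4,0,0,0.002,0,0,0],
    [0.4,0,0,0.003,0,0,0],
    [0.4,0,0,0.003,0,0,0],
  ],
)

```text
clock: 19.42
tcp_pos: [566.7, 259.7, 85.4]
eef_rot: [0.001, 0.719, 0.694, 0.002]
force: [-1.9, -1.3, 4.8]
opening: 52.1
finger_force: 33.6
```

Seated (contact force). Release and rise.

Emit:
servo_tool(
  moves=[
    [0.6,0,0,-0.001,0,0,0],
    [0.7,0,0,-0.001,0,0,0],
    [0.8,0,0,-0.001,0,0,0],
    [0.9,0,0,-0.001,0,0,0],
    [1,0,0,-0.002,0,0,0],
    [1,0,0,-0.04,0,0,0],
    [1,0,0,-0.09,0,0,0],
    [1,0,0,-0.14,0,0,0],
    [1,0,0,-0.16,0,0,0],
  ],
)

```text
clock: 20.55
tcp_pos: [566.9, 260.3, 247.9]
eef_rot: [0.002, 0.719, 0.695, 0.004]
force: [0.0, -0.5, -1.5]
opening: 85.6
finger_force: 0.0
```

```bash
python3 plan.py 528 -304 190 9.5
```

```text
shift [-0.5655 -0.0195  0.0562] turn [  0.44  -0.11 -11.51] at [566.9 260.3 247.9] j6 2.04 t 20.55 f [ 0.  -0.5 -1.5]
```

Emit:
servo_tool(
  moves=[
    [1,-0.4,-0.014,0.02,0.4,0,-11.5],
    [1,-0.4,-0.014,0.02,0.4,0,-11.5],
    [1,-0.4,-0.014,0.02,0.4,0,-11.5],
    [1,-0.4,-0.014,0.02,0.4,0,-11.5],
    [1,-0.4,-0.014,0.02,0.4,0,-11.5],
    [1,-0.4,-0.014,0.02,0.4,0,-11.5],
    [1,-0.4,-0.014,0.02,0.4,0,-11.5],
    [1,-0.4,-0.014,0.02,0.4,0,-11.5],
  ],
)

```text
clock: 21.55
tcp_pos: [537.1, -141.7, 223.5]
eef_rot: [-0.002, 0.648, 0.762, -0.002]
force: [-0.2, 0.5, 0.3]
opening: 85.3
finger_force: 0.0
```

```bash
python3 - <<'E'
from st import *
im,d=snap('top','top3.png',(145,115,345,235),4); strips(np.load('last_top.npz')); snap('side','side3.png',(150,120,370,270),3.6)
E
python3 plan.py 528 -304 190 9.5
```

```text
green [1263  770   39   49 1604] (array([ 528.9, -303.9]), array([49.3, 36.7]), 9.78) [ 503.1 -322.6  104. ] [ 553.1 -283.   104. ]
shift [-0.1609 -0.0363  0.0338] turn [-0.3  -0.04 -0.03] at [ 537.5 -139.4  223.7] j6 1.15 t 21.65 f [ 0.2  0.1 -0.7]
```

View pics/top3.png

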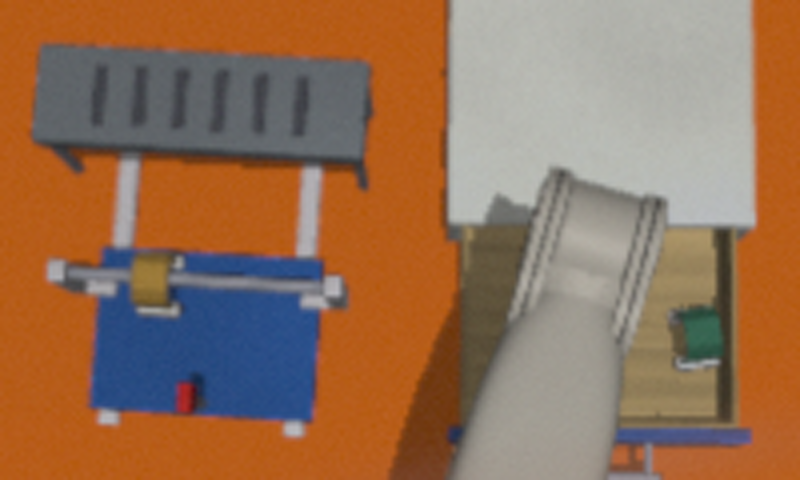

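Brass straddles the bar at (152,280) and green is unmoved at (702,335).

Emit:
servo_tool(
  moves=[
    [1,-0.05,-0.011,0.01,0,0,0],
    [1,-0.1,-0.022,0.02,0,0,0],
    [1,-0.15,-0.034,0.032,0,0,0],
    [1,-0.161,-0.036,0.034,-0.3,0,0],
    [1,-0.161,-0.036,0.034,-0.3,0,0],
    [1,-0.161,-0.036,0.034,-0.3,0,0],
  ],
)

```text
clock: 22.4
tcp_pos: [529.1, -302.5, 190.5]
eef_rot: [0.0, 0.645, 0.764, 0.0]
force: [0.3, 0.5, -0.4]
opening: 85.1
finger_force: 0.0
```

```bash
python3 plan.py 528 -303.5 54.5 9.5
```

```text
shift [-0.0008 -0.0014  0.136 ] turn [ 0.03 -0.02  0.13] at [ 529.1 -302.5  190.5] j6 0.88 t 22.4 f [ 0.3  0.5 -0.4]
```

Emit:
servo_tool(
  moves=[
    [1,-0.001,-0.001,0.05,0,0,0],
    [1,-0.001,-0.001,0.09,0,0,0],
    [1,-0.001,-0.001,0.12,0,0,0],
    [1,-0.001,-0.001,0.136,0,0,0],
    [1,-0.001,-0.001,0.136,0,0,0],
  ],
)

```text
clock: 23.02
tcp_pos: [527.5, -304.2, 53.4]
eef_rot: [-0.001, 0.646, 0.764, -0.0]
force: [-0.1, 0.0, 0.2]
opening: 85.7
finger_force: 0.0
```

Emit:
servo_tool(
  moves=[
    [0.6,0,0,0,0,0,0],
    [0.55,0,0,0,0,0,0],
    [0.5,0,0,0,0,0,0],
    [0.4,0,0,0,0,0,0],
    [0.4,0,0,0,0,0,0],
    [0.4,0,0,0,0,0,0],
  ],
  force=30,
)

```text
clock: 23.78
tcp_pos: [528.8, -306.1, 55.7]
eef_rot: [0.002, 0.646, 0.763, 0.0]
force: [-0.9, 1.2, 6.2]
opening: 51.8
finger_force: 35.1
```

Emit:
servo_tool(
  moves=[
    [0.4,0,0,-0.04,0,0,0],
    [0.4,0,0,-0.09,0,0,0],
    [0.4,0,0,-0.14,0,0,0],
    [0.4,0,0,-0.19,0,0,0],
    [0.4,0,0,-0.19,0,0,0],
  ],
)

```text
clock: 24.4
tcp_pos: [529.6, -306.9, 249.0]
eef_rot: [0.005, 0.646, 0.763, 0.001]
force: [0.9, -0.4, -2.4]
opening: 51.5
finger_force: 34.7
```

```bash
python3 plan.py 564.5 169 245 -2
```

```text
shift [0.4637 0.1127 0.002 ] turn [ 0.45  0.3  11.47] at [ 529.6 -306.9  249. ] j6 0.88 t 24.4 f [ 0.9 -0.4 -2.4]
```

Emit:
servo_tool(
  moves=[
    [0.4,0.04,0.01,0.002,0.4,0.3,1],
    [0.4,0.09,0.022,0.002,0.4,0.3,2.2],
    [0.4,0.145,0.035,0.002,0.4,0.3,3.5],
    [0.4,0.2,0.049,0.002,0.4,0.3,5],
    [0.4,0.255,0.062,0.002,0.4,0.3,6.4],
    [0.4,0.31,0.075,0.002,0.4,0.3,7.7],
    [0.4,0.365,0.089,0.002,0.4,0.3,9],
    [0.4,0.415,0.101,0.002,0.4,0.3,10.3],
    [0.4,0.45,0.109,0.002,0.4,0.3,11.2],
    [0.4,0.4635,0.1125,0.002,0.4,0.3,11.5],
  ],
)

```text
clock: 25.65
tcp_pos: [561.0, 171.9, 239.7]
eef_rot: [-0.005, 0.719, 0.695, -0.003]
force: [0.4, -0.2, -2.5]
opening: 51.5
finger_force: 34.6
```

Emit:
servo_tool(
  moves=[
    [0.4,0,0,0,0,0,0],
    [0.4,0,0,0,0,0,0],
  ],
)

```text
clock: 25.9
tcp_pos: [562.0, 168.7, 241.4]
eef_rot: [-0.004, 0.72, 0.694, -0.002]
force: [0.7, 0.3, -2.2]
opening: 51.5
finger_force: 34.6
```

```bash
python3 plan.py 564.5 169 100 -2
```

```text
shift [-0.0002  0.0038  0.1413] turn [-0.5  -0.21 -0.09] at [562.  168.7 241.4] j6 1.9 t 25.9 f [ 0.7  0.3 -2.2]
```

Emit:
servo_tool(
  moves=[
    [0.4,0,0.0025,0,-0.5,-0.2,0],
    [0.4,0,0.0025,0.03,-0.5,-0.2,0],
    [0.4,0,0.0025,0.07,-0.5,-0.2,0],
    [0.4,0,0.0025,0.11,-0.5,-0.2,0],
    [0.4,0,0.0025,0.135,-0.5,-0.2,0],
    [0.4,0,0.0025,0.144,-0.5,-0.2,0],
    [0.4,0,0.0025,0.149,-0.5,-0.2,0],
    [0.4,0,0.0025,0.149,-0.5,-0.2,0],
  ],
)

```text
clock: 26.9
tcp_pos: [564.3, 170.8, 93.8]
eef_rot: [0.0, 0.72, 0.694, 0.002]
force: [-0.1, -0.3, -2.7]
opening: 51.9
finger_force: 34.5
```

Emit:
servo_tool(
  moves=[
    [0.4,0,0,0.002,0,0,0],
    [0.4,0,0,0.004,0,0,0],
    [0.4,0,0,0.005,0,0,0],
    [0.4,0,0,0.005,0,0,0],
  ],
)

```text
clock: 27.4
tcp_pos: [563.5, 170.9, 87.9]
eef_rot: [-0.0, 0.719, 0.695, 0.001]
force: [-0.5, 0.2, -2.8]
opening: 51.6
finger_force: 34.5
```

Emit:
servo_tool(
  moves=[
    [0.4,0,0,0.001,0,0,0],
    [0.4,0,0,0.002,0,0,0],
    [0.4,0,0,0.003,0,0,0],
    [0.4,0,0,0.0035,0,0,0],
    [0.4,0,0,0.0035,0,0,0],
  ],
)

```text
clock: 28.02
tcp_pos: [563.8, 170.9, 84.7]
eef_rot: [0.0, 0.719, 0.695, 0.001]
force: [0.6, 0.2, -0.4]
opening: 52.0
finger_force: 34.9
```

Just in contact; release and rise back, then look.

Emit:
servo_tool(
  moves=[
    [0.6,0,0,0,0,0,0],
    [0.7,0,0,0,0,0,0],
    [0.8,0,0,0,0,0,0],
    [0.9,0,0,0,0,0,0],
    [1,0,0,-0.002,0,0,0],
    [1,0,0,-0.04,0,0,0],
    [1,0,0,-0.09,0,0,0],
    [1,0,0,-0.14,0,0,0],
    [1,-0.05,-0.04,-0.16,0,0,0],
    [1,-0.1,-0.08,-0.16,0,0,0],
  ],
)

```text
clock: 29.28
tcp_pos: [484.5, 77.6, 246.2]
eef_rot: [0.002, 0.719, 0.695, 0.003]
force: [1.8, -0.9, -0.3]
opening: 85.5
finger_force: 0.0
```

Emit:
servo_tool(
  moves=[
    [0.5,-0.06,-0.06,0,0,0,0],
    [0.5,-0.12,-0.11,0,0,0,0],
    [0.5,-0.12,-0.11,0,0,0,0],
  ],
)

```text
clock: 29.65
tcp_pos: [367.5, -39.4, 244.2]
eef_rot: [0.0, 0.72, 0.694, 0.001]
force: [0.6, -1.0, 0.1]
opening: 43.0
finger_force: 0.0
```

```bash
python3 - <<'E'
from st import *
a,_=snap('top','top4.png',(145,115,345,235),4); b,_=snap('side','side4.png',(150,120,370,270),3.6)
x=np.vstack([cv2.resize(a[150:205,145:345],(640,176)),cv2.resize(b[150:245,150:325],(640,347))]); cv2.imwrite('pics/both4.png',x[:,:,::-1])
E
python3 plan.py 444.5 217.5 240 88 444.5 217.5 240 -92
```

```text
shift [0.2601 0.0672 0.0046] turn [ 3.000e-02 -8.000e-02  8.975e+01] at [367.1 -39.8 244.4] j6 1.5 t 29.75 f [ 0.4  0.  -0.3]
shift [0.2601 0.0672 0.0046] turn [ 3.000e-02 -8.000e-02  8.975e+01] at [367.1 -39.8 244.4] j6 1.5 t 29.75 f [ 0.4  0.  -0.3]
```

View pics/both4.png

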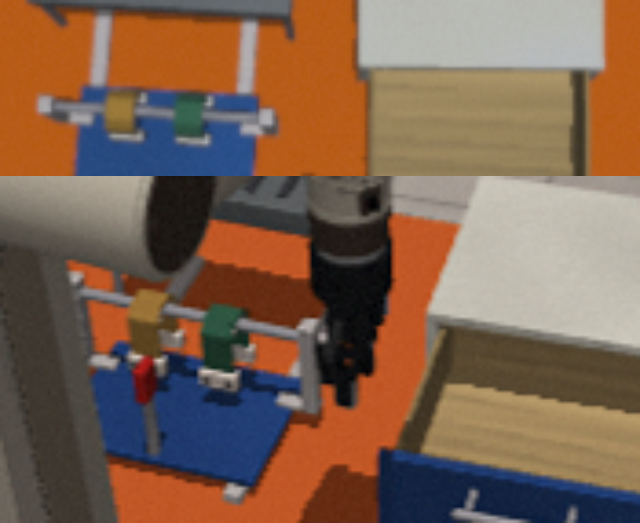

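Both strips straddle the bar with a clear gap and the drawer is empty. Now the red grip.

Emit:
servo_tool(
  moves=[
    [0.5,0.26,0.067,0.004,0,0,-90.2],
    [0.5,0.26,0.067,0.004,0,0,-90.2],
    [0.5,0.26,0.067,0.004,0,0,-90.2],
    [0.5,0.26,0.067,0.004,0,0,-90.2],
    [0.5,0.26,0.067,0.004,0,0,-90.2],
    [0.5,0.26,0.067,0.004,0,0,-90.2],
    [0.5,0.26,0.067,0.004,0,0,-90.2],
    [0.5,0.26,0.067,0.004,0,0,-90.2],
    [0.5,0.26,0.067,0.004,0,0,-90.2],
    [0.5,0.26,0.067,0.004,0,0,-90.2],
  ],
)

```text
clock: 31.0
tcp_pos: [445.9, 220.3, 240.1]
eef_rot: [0.001, 0.016, 1.0, 0.001]
force: [-0.4, 0.9, -0.4]
opening: 42.7
finger_force: 0.0
```

```bash
python3 plan.py 444.5 217.5 116 88
```

```text
shift [ 0.0015 -0.003   0.1241] turn [0.09 0.07 0.18] at [445.9 220.3 240.1] j6 0.49 t 31.0 f [-0.4  0.9 -0.4]
```

Emit:
servo_tool(
  moves=[
    [0.5,0.0015,-0.003,0.05,0,0,0],
    [0.5,0.0015,-0.003,0.1,0,0,0],
    [0.5,0.0015,-0.003,0.124,0,0,0],
    [0.5,0.0015,-0.003,0.124,0,0,0],
    [0,0.0015,-0.003,0.124,0,0,0],
    [0,0.0015,-0.003,0.124,0,0,0],
    [0,0.0015,-0.003,0.124,0,0,0],
    [0,0.0015,-0.003,0.124,0,0,0],
  ],
  force=30,
)

```text
clock: 32.0
tcp_pos: [445.6, 217.8, 117.9]
eef_rot: [0.002, 0.016, 1.0, 0.002]
force: [-0.0, 3.1, 6.8]
opening: 13.8
finger_force: 32.9
```

Emit:
servo_tool(
  moves=[
    [0,-0.005,0,0,0,0,0],
    [0,-0.015,0,0,0,0,0],
    [0,-0.027,0,0,0,0,0],
    [0,-0.039,0,0,0,0,0],
    [0,-0.051,0,0,0,0,0],
    [0,-0.063,0,0,0,0,0],
    [0,-0.075,0,0,0,0,0],
    [0,-0.087,0,0,0,0,0],
    [0,-0.095,0,0,0,0,0],
    [0,-0.1,0,0,0,0,0],
  ],
)

```text
clock: 33.25
tcp_pos: [545.1, 214.7, 117.9]
eef_rot: [0.002, 0.016, 1.0, 0.002]
force: [-1.4, 4.3, 6.7]
opening: 13.6
finger_force: 33.0
```

Emit:
servo_tool(
  moves=[
    [0,-0.005,0,0,0,0,0],
    [0,-0.014,0,0,0,0,0],
    [0,-0.024,0,0,0,0,0],
    [0,-0.034,0,0,0,0,0],
    [0,-0.044,0,0,0,0,0],
    [0,-0.052,0,0,0,0,0],
    [0,-0.058,0,0,0,0,0],
    [0,-0.062,0,0,0,0,0],
    [0,-0.065,0,0,0,0,0],
    [0,-0.065,0,0,0,0,0],
  ],
)

```text
clock: 34.5
tcp_pos: [610.1, 212.6, 118.0]
eef_rot: [0.002, 0.015, 1.0, 0.002]
force: [0.8, 4.5, 5.9]
opening: 13.7
finger_force: 32.9
```

Emit:
servo_tool(
  moves=[
    [0,-0.002,0,0,0,0,0],
    [0,-0.004,0,0,0,0,0],
    [0,-0.004,0,0,0,0,0],
  ],
)

```text
clock: 34.88
tcp_pos: [613.9, 212.5, 118.0]
eef_rot: [0.002, 0.015, 1.0, 0.002]
force: [0.0, 4.4, 6.2]
opening: 13.7
finger_force: 33.0
```

Emit:
servo_tool(
  moves=[
    [0,-0.001,0,0,0,0,0],
    [0,-0.002,0,0,0,0,0],
    [0,-0.003,0,0,0,0,0],
    [0,-0.004,0,0,0,0,0],
    [0,-0.004,0,0,0,0,0],
  ],
)

```text
clock: 35.5
tcp_pos: [615.1, 212.5, 118.0]
eef_rot: [-0.001, 0.015, 1.0, 0.002]
force: [-8.0, 4.1, 8.9]
opening: 13.3
finger_force: 33.6
```

Home against the stop. Release, rise, and go to the drawer handle.

Emit:
servo_tool(
  moves=[
    [0.5,0.003,0,0,0,0,0],
    [0.5,0.003,0,0,0,0,0],
    [0.5,0.003,0,0,0,0,0],
    [0.5,0.003,0,-0.04,0,0,0],
    [0.5,0.003,0,-0.09,0,0,0],
    [0.3,0.08,0,-0.12,0,0,0],
    [0.3,0.14,0,-0.12,0,0,0],
    [0.3,0.14,0,-0.12,0,0,0],
  ],
)

```text
clock: 36.5
tcp_pos: [473.6, 214.8, 236.6]
eef_rot: [-0.0, 0.015, 1.0, 0.0]
force: [0.6, 0.1, 0.2]
opening: 25.5
finger_force: 0.0
```

```bash
python3 plan.py 378.5 -200 200 1.5
python3 - <<'E'
from h import *
a,_=snap('top','top5.png',(145,115,345,235),4)
E
```

```text
shift [ 0.0824 -0.4175  0.0365] turn [-1.000e-02 -4.000e-02  8.675e+01] at [473.6 214.8 236.6] j6 0.46 t 36.5 f [0.6 0.1 0.2]
```

View pics/top5.png

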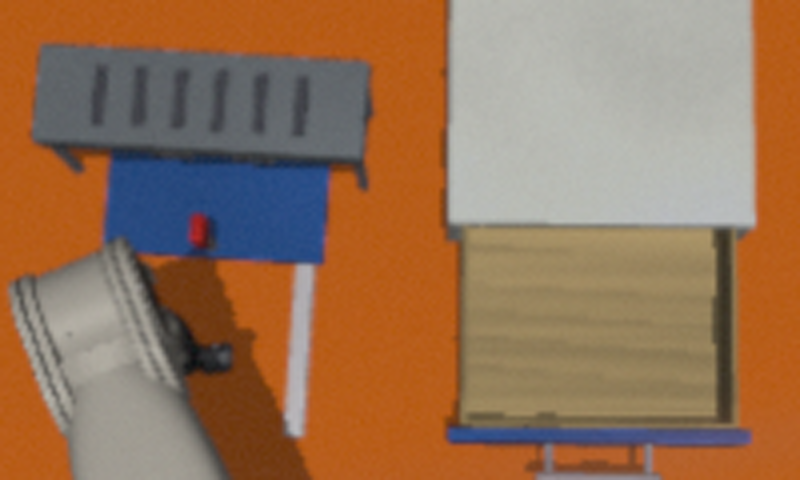

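The carriage is home, with its grip at (199,230), and the drawer is empty.

Emit:
servo_tool(
  moves=[
    [0.27,0.082,-0.4175,0.036,0,0,86.7],
    [0.27,0.082,-0.4175,0.036,0,0,86.7],
    [0.27,0.082,-0.4175,0.036,0,0,86.7],
    [0.27,0.082,-0.4175,0.036,0,0,86.7],
    [0.27,0.082,-0.4175,0.036,0,0,86.7],
    [0.27,0.082,-0.4175,0.036,0,0,86.7],
    [0.27,0.082,-0.4175,0.036,0,0,86.7],
    [0.27,0.082,-0.4175,0.036,0,0,86.7],
    [0.27,0.082,-0.4175,0.036,0,0,86.7],
    [0.27,0.082,-0.4175,0.036,0,0,86.7],
  ],
)

```text
clock: 37.8
tcp_pos: [382.4, -199.2, 199.6]
eef_rot: [0.0, 0.697, 0.717, 0.001]
force: [-0.1, 0.2, 0.1]
opening: 22.8
finger_force: 0.0
```

```bash
python3 plan.py 378.5 -200 75 1.5
```

```text
shift [-0.0008 -0.004   0.1246] turn [ 0.06 -0.06  0.16] at [ 382.4 -199.2  199.6] j6 1.06 t 37.8 f [-0.1  0.2  0.1]
```

Emit:
servo_tool(
  moves=[
    [0.27,0,0,0.03,0,0,0],
    [0.27,0,0,0.03,0,0,0],
    [0.27,0,0,0.03,0,0,0],
  ],
)

```text
clock: 38.17
tcp_pos: [382.5, -198.8, 170.3]
eef_rot: [0.0, 0.697, 0.717, 0.001]
force: [0.6, -0.5, -0.2]
opening: 23.2
finger_force: 0.0
```

```bash
python3 plan.py 378.3 -200 75 1.5
```

```text
shift [-0.0011 -0.0044  0.0953] turn [ 0.09 -0.05  0.11] at [ 382.5 -198.8  170.3] j6 1.06 t 38.17 f [ 0.6 -0.5 -0.2]
```

Emit:
servo_tool(
  moves=[
    [0.27,-0.001,-0.0043,0.02,0,0,0],
    [0.27,-0.001,-0.0043,0.06,0,0,0],
    [0.27,-0.001,-0.0043,0.095,0,0,0],
    [0.27,-0.001,-0.0043,0.095,0,0,0],
    [0,-0.001,-0.0043,0.095,0,0,0],
    [0,-0.001,-0.0043,0.095,0,0,0],
    [0,-0.001,-0.0043,0.095,0,0,0],
    [0,-0.001,-0.0043,0.095,0,0,0],
  ],
  force=30,
)

```text
clock: 39.17
tcp_pos: [378.9, -200.5, 75.6]
eef_rot: [0.001, 0.698, 0.716, 0.001]
force: [0.8, 0.9, 5.8]
opening: 9.7
finger_force: 29.6
```

Emit:
servo_tool(
  moves=[
    [0,0,0.02,0,0,0,0],
    [0,0,0.045,0,0,0,0],
    [0,0,0.07,0,0,0,0],
    [0,0,0.095,0,0,0,0],
    [0,0,0.12,0,0,0,0],
    [0,0,0.145,0,0,0,0],
    [0,0,0.17,0,0,0,0],
    [0,0,0.185,0,0,0,0],
    [0,0,0.195,0,0,0,0],
    [0,0,0.2,0,0,0,0],
  ],
)

```text
clock: 40.42
tcp_pos: [578.5, -196.7, 75.7]
eef_rot: [0.002, 0.698, 0.716, -0.0]
force: [-1.9, -5.9, 5.5]
opening: 9.8
finger_force: 29.9
```

Emit:
servo_tool(
  moves=[
    [0,0,0.002,0,0,0,0],
    [0,0,0.004,0,0,0,0],
    [0,0,0.006,0,0,0,0],
    [0,0,0.006,0,0,0,0],
  ],
)

```text
clock: 40.92
tcp_pos: [583.5, -196.6, 75.7]
eef_rot: [0.001, 0.698, 0.716, -0.0]
force: [-1.7, -4.6, 5.6]
opening: 9.6
finger_force: 29.9
```

Emit:
servo_tool(
  moves=[
    [0,0,0.001,0,0,0,0],
    [0,0,0.002,0,0,0,0],
    [0,0,0.003,0,0,0,0],
    [0,0,0.003,0,0,0,0],
  ],
)

```text
clock: 41.42
tcp_pos: [583.5, -196.6, 75.7]
eef_rot: [-0.001, 0.699, 0.716, -0.002]
force: [-8.9, -5.7, 10.1]
opening: 10.2
finger_force: 30.4
```

Shut, against the stop. Release, retreat, and check.

Emit:
servo_tool(
  moves=[
    [0.1,0,-0.003,0,0,0,0],
    [0.27,0,-0.003,0,0,0,0],
    [0.27,0,-0.003,0,0,0,0],
    [0.27,0,-0.003,0,0,0,0],
    [0.27,0,-0.003,-0.05,0,0,0],
    [0.27,0,-0.003,-0.11,0,0,0],
    [0.27,0,-0.05,-0.16,0,0,0],
    [0.27,-0.05,-0.11,-0.16,0,0,0],
    [0.27,-0.1,-0.17,-0.16,0,0,0],
    [0.27,-0.1,-0.17,-0.16,0,0,0],
  ],
)

```text
clock: 42.68
tcp_pos: [417.4, -300.0, 234.7]
eef_rot: [-0.0, 0.698, 0.716, 0.001]
force: [-0.2, 0.1, 0.0]
opening: 22.8
finger_force: 0.0
```

Run:
```python
from h import *
a,_=snap('top','top6.png'); b,_=snap('side','side6.png')
x=np.vstack([cv2.resize(a[110:250,85:400],(640,284)),cv2.resize(b[130:250,90:400],(640,248+64-12))]); cv2.imwrite('pics/both6.png',x[:,:,::-1])
```

```text
(no output)
```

View pics/both6.png

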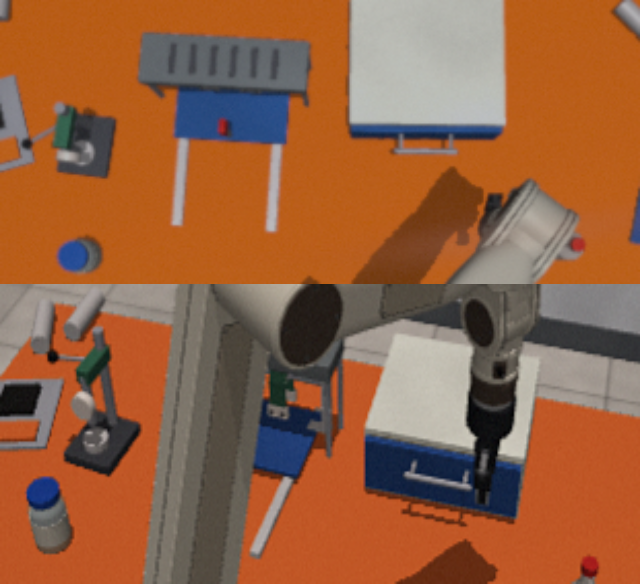

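Drawer shut and green hangs under the hood, but brass is hidden by the arm. I'll swing the arm aside and check.

Emit:
servo_tool(
  moves=[
    [0.27,-0.01,-0.06,0,0,0,0],
    [0.27,-0.02,-0.12,0,0,0,0],
    [0.27,-0.03,-0.18,0,0,0,0],
    [0.27,-0.03,-0.23,0,0,0,0],
    [0.27,-0.03,-0.26,0,0,0,0],
    [0.27,-0.03,-0.26,0,0,0,0],
    [0.27,-0.03,-0.26,0,0,0,0],
  ],
)

```text
clock: 43.65
tcp_pos: [161.2, -336.2, 234.3]
eef_rot: [0.0, 0.698, 0.717, 0.001]
force: [-0.4, 0.2, -0.0]
opening: 23.3
finger_force: 0.0
```

Run:
```python
from h import *
b,_=snap('side','side7.png',(140,120,360,250),3.6)
```

```text
(no output)
```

View pics/side7.png

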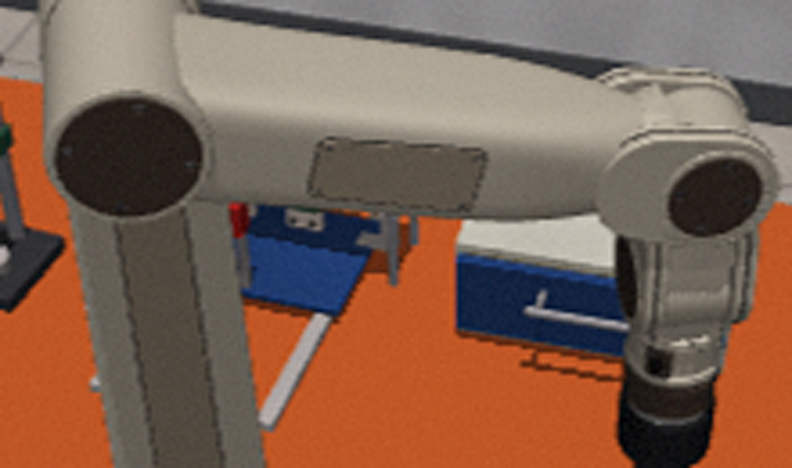

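The arm still hides brass, apart from a foot block at (250,210). I'll swing to the start side, where the rack was visible.

Emit:
servo_tool(
  moves=[
    [0.27,0.03,0.06,0,0,0,0],
    [0.27,0.06,0.12,0,0,0,0],
    [0.27,0.1,0.17,0,0,0,0],
    [0.27,0.15,0.2,0,0,0,0],
    [0.27,0.2,0.22,0,0,0,0],
    [0.27,0.26,0.23,0,0,0,0],
    [0.27,0.32,0.23,0,0,0,0],
    [0.27,0.38,0.23,0,0,0,0],
    [0.27,0.44,0.23,0,0,0,0],
    [0.27,0.5,0.22,0,0,0,0],
  ],
)

```text
clock: 44.95
tcp_pos: [367.1, 173.2, 235.0]
eef_rot: [0.0, 0.697, 0.717, 0.001]
force: [0.9, -0.4, 0.8]
opening: 23.0
finger_force: 0.0
```

Emit:
servo_tool(
  moves=[
    [0.27,0.06,-0.02,0,0,0,-8],
    [0.27,0.12,-0.05,0,0,0,-16],
    [0.27,0.17,-0.09,0,0,0,-24],
    [0.27,0.21,-0.13,0,0,0,-32],
    [0.27,0.25,-0.18,0,0,0,-40],
    [0.27,0.29,-0.22,0,0,0,-48],
    [0.27,0.31,-0.25,0,0,0,-56],
    [0.27,0.31,-0.25,0,0,0,-60],
    [0.27,0.31,-0.25,0,0,0,-60],
    [0.27,0.31,-0.25,0,0,0,-60],
  ],
)

```text
clock: 46.2
tcp_pos: [108.6, 473.1, 234.9]
eef_rot: [0.0, 0.246, 0.969, 0.0]
force: [0.1, 0.2, 0.0]
opening: 23.2
finger_force: 0.0
```

Run:
```python
from h import *
b,_=snap('side','side8.png',(140,120,360,250),3.6)
```

```text
(no output)
```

View pics/side8.png

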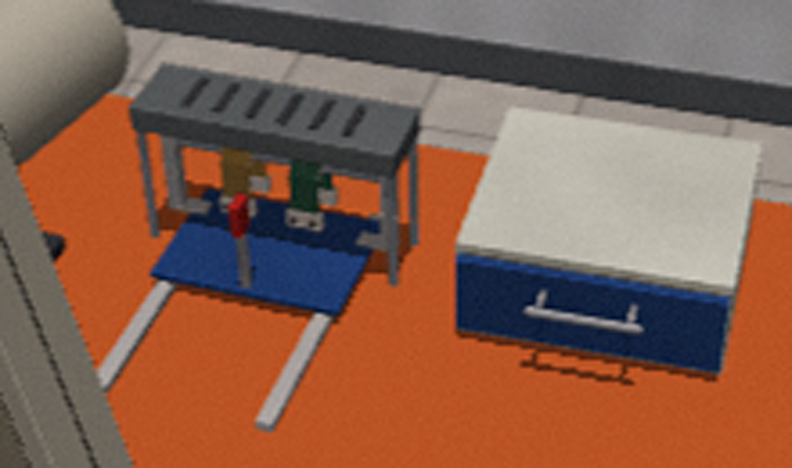

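Brass (238,175) and green (308,185) both hang under the hood with a gap. The carriage is home and the drawer shut.

```bash
python3 -c "
from rig import manip
print(manip.hand_in())"
```

```text
the job is handed in; nothing more can be done
None
```

The job is handed in: only two strips were present, brass and green, and both hang on the bar with a clear gap, with the carriage home, the drawer shut, and the jar, bottle and tester not touched.

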